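Clamp a sample jar on the bench shaker with its lift-gate lever

TASK

The jar with the white lid stands loose on the bench shaker: clamp it for shaking. Lift the T-handled lever out of its parking notch, swing it to the left as seen from the control panel so that the rubber jaw pushes the jar home against the V-rest, and when you feel the jar come up firm, let the lever down into the first notch that keeps the sprung pad squeezed and no tighter. Keep the jar upright, and leave the two jars with black lids and the beaker where they are.

Things in the scene. Friction and masses are not known exactly. Their poses are not given: they have to be found in the camera images.
- shaker: Immovable bench shaker, 190 (x) x 300 (y) x 78 mm: white housing, aluminium platform (top at z = 78). Origin: centre of its underside; its front (control panel) is -x, its left +y. On it, right to left: lever with notched quadrant, jaw on a slide along y, jar, V-rest (mouth to the jaw). The V-rest is screwed down at another place each time, within 29 mm: how far the lever must go has to be felt.
- lever_pivot (a point): The lever's pivot: its vertical turning axis and level lifting axis cross here, at x = 75, y = -55, z = 138 mm in the shaker's frame. The jaw goes left 50 mm per rad of lever swing. At the handle a free swing takes under 1 N, pushing the loose jar along under 1 N more; once the jar is against the V-rest the push jumps by 1.5 N, then grows by 0.12 N per mm of handle travel.
- lever_grip (a point): Centre of the T-handle's round black crossbar (16 mm thick, 100 long, level, square to the lever), 200 mm from the pivot; the stem from here to the pivot is a 10 mm round bar. In a notch it lies level, 138 mm above the table, 60 above the platform. Free space in front of and under it; nearest fixed part: a guard rod 60 mm behind it and 36 mm higher.
- lever_turn (a joint): Swing of the lever, rad: 0 parked at the right, growing to the shaker's left; at 0.40 it points straight to the front; end stop 1.05. After the parking notch at 0 comes a plain raised rail up to 0.30, then six notches at 0.36, 0.49, 0.62, 0.75, 0.88, 1.00 with 6 mm wide round-topped teeth between them.
- lever_lift (a joint): Lift of the lever, rad: 0 lying in a notch, about 0.09 lying on teeth or rail, clear of them above 0.10, end stop 0.20 (handle 40 mm up). Spring and weight press it down with about 6 N at the handle. In a notch it has 1 mm play and cannot be forced past the teeth; let down on a tooth it slips into a notch when pushed on a few mm.
- jaw_pad: Rubber pad of the jaw, 50 (x) x 40 (z) mm; origin at the middle of the face that meets the jar, which looks to the shaker's left; 30 mm above the platform. It is sprung: it gives from 6 N on, 2 N per mm, and is squeezed solid after 17 mm.
- jar: Round glass sample jar with white screw lid, 62 mm across, 66 mm high, 0.1 to 0.2 kg; origin at the centre of its underside. Stands loose on the platform 4 to 12 mm in front of the pad.
- jar_black_a: Jar with black lid, 62 mm across, 66 mm high, on the table to the right; origin at the centre of its underside. Not to be moved.
- jar_black_b: The other jar with black lid, same size and origin. Not to be moved.
- beaker: Glass beaker, 59 mm across, 70 mm high, on the table to the right of the robot's middle, behind the shaker's back; origin at the centre of its underside. Not to be moved.
Things that resemble listed ones, but are neither listed nor needed, are in the scene too. What is shaped like the jar but blue or orange is not meant.

How it is judged:
By the outcome, as a careful person would: the job done as asked, in the order asked, and still so for the second after the job is handed in, with the robot touching nothing.
It also fails if it takes over 54 s, if anything falls off the work surface, if the arm or the gripper's body presses on something with over 40 N, if the wrist force passes 120 N, or if a joint passes its speed limit or range.

ROBOT

A 7-joint arm with a two-finger parallel gripper is mounted at the origin on the work surface; the furniture and walls round the work are solid. World frame = base frame: x ahead of the robot, y to its left, z up, the work surface at z = 0. Lengths are in m, angles in rad, forces in N, time in s.
With the tool pointing down it reaches from about 0.425 to 0.95 m from the base axis. Payload 4.7 kg.
Tool frame: the origin (TCP) lies at the very end of the fingers, on their centre line; the grasp point (between the pads) lies 19 mm behind it (bot.grasp_offset is the z of the grasp point in the tool frame, in m); z points along the fingers, y is the line along which they close (so a half turn about z gives the same grasp; the last joint's range is limited). The gripper opens to 85 mm and grips with 20 to 120 N. Pads are 22 mm wide; open, the fingers measure 114 mm over their backs; the gripper's body (76 mm by 85 mm) begins 54 mm behind the grasp point. The pads swing forward as they close: fully open they stand 13 mm farther back than shut.
Start: joints at [1.206, 0.469, -0.049, 1.532, 0.024, 1.141, -0.082], TCP at [0.222, -0.637, 0.231] pointing down, gripper open.
Joint ranges: [-2.59, 2.59], [-0.33, 1.99], [-1.39, 1.29], [0.1, 2.45], [-1.04, 4.18], [0.21, 1.99], [-2.66, 2.66]. Speed limits (rad/s): [2.57, 2.57, 3.14, 3.14, 3.14, 3.14, 3.14].

INTERFACE

Orientations are given as [roll, pitch, yaw] about the fixed x, y, z axes, in that order (R = Rz(yaw) Ry(pitch) Rx(roll)).
In Python, from station import bot gives the robot as it stands.
- The arm moves only by the tool step_arm, never from a script. Its argument "series" is a list of rows, each a list of 3 entries, a list of its own where there are three numbers: the opening, from 0 (shut) to 1 (fully open), then the shift along the tool's x, y, z in m, then the turn about the tool's z in degrees. A call has 1 to 12 rows; each row shifts and turns the commanded pose from where the row before left it, along the tool's axes as they then stand; what a row does not reach is not made up. A row lasts 1/8 s, in which the tool goes at most 62.5 mm and 10.7 degrees, less where a joint would pass 70% of its speed; a pose out of reach is approached as far as the arm can. A call with a gripper value outside its range is refused whole. The fingers move at their own pace and stop on an object; the grip force is fixed at half the most. Time passes only in rows, so rows that do not move let the fingers close. It gives the time, the measured TCP pose, the force, the opening and the grip force at its end, in the units of the state.
- bot.get_state(): the state, without advancing time (a new reading comes with each control period).
- bot.get_image(name): name is "scene" or "top" or "wrist"; returns a dict with "pixels" (400x640x3 uint8, red, green, blue), "fx", "fy", "cx", "cy" (pixels), "R" (3x3) and "t" (3): a world point X has camera coordinates R X + t. Camera axes: x right, y down, z forward; pixel columns grow to the right and rows downward; lengths in m; the calibration is good to about 2 mm. The wrist camera is an equidistant fisheye: a pixel r from the principal point sees the ray r / f radians off the axis. A picture is of the moment at which its call begins. There is no depth.
- bot.close_job(): hands the job in; it is judged then, once.
Trained networks look in a picture, given as the dict that the camera call returned (one of the last four; its "shot" number tells which), for a name from the list of things; names that differ only in an ending like _2 or _b are one class to them, and where a whole thing is asked for, a point or a joint stands for the part that bears it (a point fixed in the world has none). Each returns a list of dicts, best first, with "confidence" (0 to 1); they miss things now and then, are a little off and sometimes report something else, mostly with a low value. They report only what shows in the picture. A call takes as long as a camera call. They do not tell look-alikes from the thing itself.
- bot.boxes_of(picture, label): "extent" ([left, top, right, bottom] in pixels, round what is visible of it).
- bot.masks_of(picture, label): "region" (400x640 bool, what is visible of it) and "extent" ([left, top, right, bottom] in pixels, round what is visible of it).
The state is a dict: "time_s": time; "joints": joint angles; "qd": joint speeds; "tau": joint torques, N m; "ee_pos": TCP position; "orientation": TCP orientation; "wrist_force": force on the tool from outside, world axes, zero at the start; "ft_torque": the same for the moment, N m; "finger_gap": finger opening in m; "finger_force": force on a finger pad.
Only numpy, scipy, OpenCV 4.12 (cv2) and the standard library are available. Lean on these libraries where they do the work, as an engineer would, in place of code of your own. Each camera call takes 0.05 s, during which the arm holds its last target. There are 200 camera calls.

## Working session

There is one attempt and no reset: what is moved stays moved. The work goes in short steps, Python scripts to look and compute and a tool call to move; the robot and the scene stay as the last step left them, time stands still between calls to the robot, and variables do not carry over. Pictures are saved under pics/ and viewed, at most 10 in all, crops included, and the job is handed in when it is done.

Besides the shell and the picture viewer there is one more tool, called after "Emit:" by a JSON object that holds its "op" and its "data", one argument or row to a line. step_arm: Moves the arm, as the interface text tells. Its arguments: {"type":"object","properties":{"series":{"type":"array"}},"required":["series"]}

```bash
mkdir -p pics; cat > h.py <<'E'
import numpy as np, cv2
from station import bot
def save(p,n,crop=None,s=1):
    im=p["pixels"][:,:,::-1]
    if crop: im=im[crop[1]:crop[3],crop[0]:crop[2]]
    if s!=1: im=cv2.resize(im,None,fx=s,fy=s,interpolation=cv2.INTER_CUBIC)
    cv2.imwrite("pics/"+n,im)
def ray(p,u,v):
    R=np.array(p["R"]);t=np.array(p["t"])
    d=R.T@np.array([(u-p["cx"])/p["fx"],(v-p["cy"])/p["fy"],1]); return -R.T@t,d
def onz(p,u,v,z):
    o,d=ray(p,u,v); return o+d*(z-o[2])/d[2]
def proj(p,X):
    c=np.array(p["R"])@np.array(X)+np.array(p["t"]); return p["fx"]*c[0]/c[2]+p["cx"],p["fy"]*c[1]/c[2]+p["cy"]
E
python3 - <<'E'
from h import *
a=bot.get_image("scene");b=bot.get_image("top")
cv2.imwrite("pics/a.png",a["pixels"][:,:,::-1]);save(b,"b.png")
for n,p in(("scene",a),("top",b)):
    print(n,"cam",np.round(-np.array(p["R"]).T@p["t"],3))
    for l in["shaker","lever_grip","jaw_pad","jar","jar_black_a","beaker"]:
        for k in bot.boxes_of(p,l)[:4]: print(l,round(k["confidence"],2),np.round(k["extent"]))
s=bot.get_state();print(s)
E
```

```text
scene cam [-0.317  0.576  0.958]
shaker 0.79 [242. 197. 326. 284.]
shaker 0.43 [275. 212. 293. 218.]
lever_grip 0.88 [242. 217. 306. 266.]
jaw_pad 0.74 [242. 195. 328. 286.]
jar 0.93 [308. 189. 322. 212.]
jar 0.68 [272. 192. 293. 218.]
jar 0.62 [322. 204. 340. 229.]
jar 0.6 [359. 181. 371. 201.]
jar_black_a 0.54 [392. 177. 411. 205.]
jar_black_a 0.48 [398. 165. 416. 186.]
top cam [ 0.397 -0.07   1.114]
shaker 0.57 [180. 136. 296. 261.]
shaker 0.34 [374. 182. 390. 202.]
lever_grip 0.55 [178. 210. 265. 255.]
jaw_pad 0.45 [244. 186. 263. 205.]
jar 0.94 [309. 190. 330. 217.]
jar 0.72 [308. 156. 332. 178.]
jar 0.55 [338. 205. 363. 227.]
jar 0.5 [405. 209. 433. 232.]
jar_black_a 0.97 [430. 189. 459. 214.]
jar_black_a 0.77 [404. 209. 433. 232.]
jar_black_a 0.52 [178. 212. 268. 250.]
beaker 0.76 [373. 182. 392. 203.]
{'time_s': 0.7, 'joints': array([ 1.20613021,  0.46858572, -0.04861615,  1.53251664,  0.02411509,
        1.14101911, -0.082302  ]), 'qd': array([-4.09339075e-04, -4.76424540e-04,  2.43425631e-05, -1.11146387e-03,
       -1.06883942e-03,  3.44125820e-04, -4.53265924e-04]), 'tau': array([-1.10144828e-05, -5.10013819e+01, -4.66803205e-02, -2.37967515e+01,
        1.07069436e-02,  8.43003145e-04,  1.66595203e-05]), 'ee_pos': array([ 0.22245628, -0.63729316,  0.23133748]), 'orientation': array([ 3.14153727e+00, -3.18002105e-05,  3.35795144e-01]), 'wrist_force': array([ 0.11095745, -0.18295173,  0.38743257]), 'ft_torque': array([ 0.03445688,  0.02546224, -0.00315884]), 'finger_force': 0.0, 'finger_gap': 0.08528985572644539}
```

```bash
python3 - <<'E'
from h import *
a=cv2.imread("pics/a.png");b=cv2.imread("pics/b.png")
x=cv2.resize(a[150:300,210:430],(800,545),interpolation=cv2.INTER_CUBIC)
cv2.imwrite("pics/a2.png",x)
y=cv2.resize(b[120:280,160:380],(800,582),interpolation=cv2.INTER_CUBIC)
cv2.imwrite("pics/b2.png",y)
E
```

```text
(no output)
```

View pics/b.png

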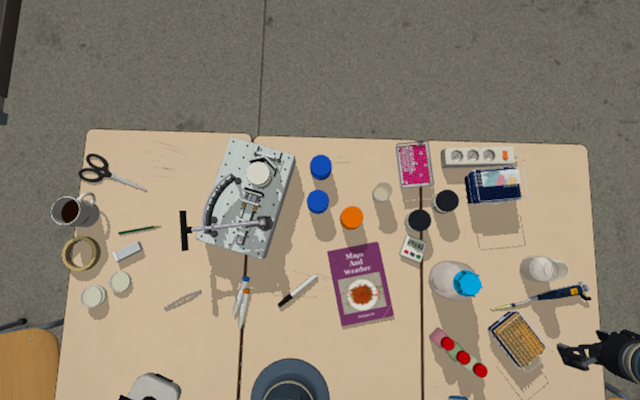

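View pics/b2.png

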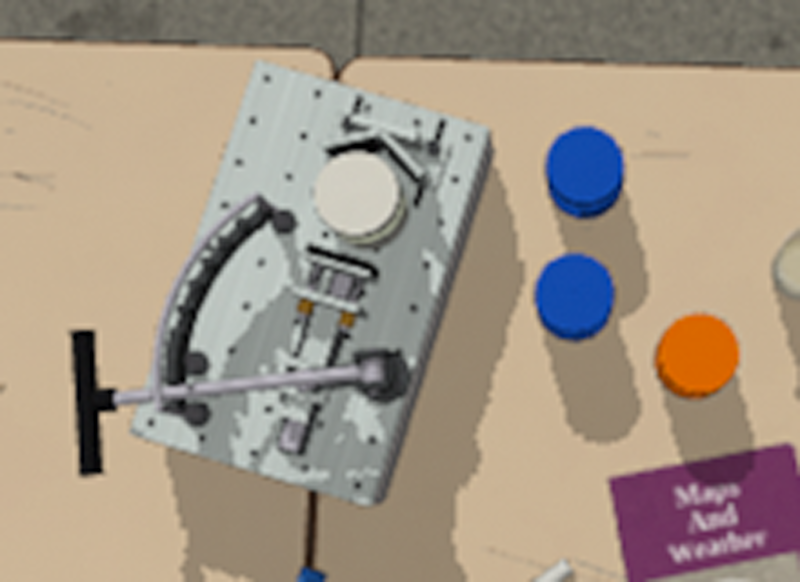

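View pics/a2.png

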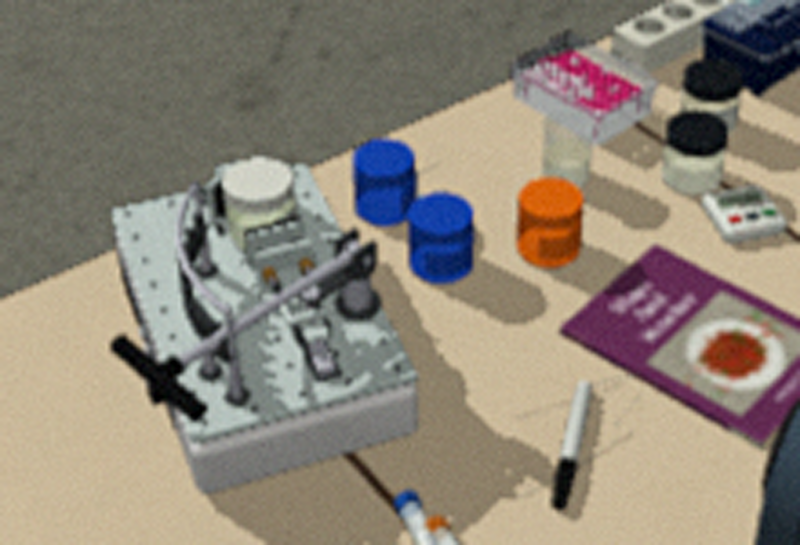

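The top view shows the shaker at px (180–296, 136–261). On it are the jar with the white lid (258,173), the only such jar on the platform, the V-rest above it and the T-handle (184,230). Front points image-left. The black-lid jars are at (419,220) and (447,201), the beaker at (382,192). The blue and orange jars and the white-topped pots at (93,296) and (120,282) are look-alikes. The jar on the shaker between pad and V-rest is the one meant, and the enlarged crop confirms it.

```bash
cat >> h.py <<'E'
def shaker_fit(p):
    from scipy.optimize import least_squares
    T=lambda u,v:(u/3.636+160,v/3.6375+120)
    pts=[((-95,150,78),T(258,62)),((95,150,78),T(490,130)),((95,-150,78),T(377,505)),((-95,-150,78),T(132,432)),
      ((75-200*np.cos(.4),-55-200*np.sin(.4),138),T(87,402))]
    def w(q,X):
        c,s=np.cos(q[2]),np.sin(q[2]);X=np.array(X)/1000
        return np.array([q[0]+c*X[0]-s*X[1],q[1]+s*X[0]+c*X[1],X[2]])
    f=lambda q:np.ravel([np.subtract(proj(p,w(q,X)),uv) for X,uv in pts])
    r=least_squares(f,[.4,.15,-1.8]);return r.x,f(r.x),w
E
python3 - <<'E'
from h import *
p=bot.get_image("top")
q,e,w=shaker_fit(p);print(q,np.round(e,1))
piv=w(q,(75,-55,138));print("pivot",piv)
for th in(0,.36,1.0):
    for r in(178,200):
        h=w(q,(75-r*np.cos(th-.4),-55+r*np.sin(th-.4),138));print(th,r,h,np.hypot(*h[:2]),"dir",q[2]+np.pi-(th-.4))
E
```

```text
[ 0.54073434  0.13314729 -1.82839798] [-0.4 -1.4  1.2 -1.3 -0.6  1.2 -0.9  0.9  0.7  0.3]
pivot [0.46844198 0.07463392 0.138     ]
0 178 [0.44318065 0.25083229 0.138     ] 0.5092405377932021 dir 1.7131946698476317
0 200 [0.44005846 0.27260961 0.138     ] 0.5176557280850941 dir 1.7131946698476317
0.36 178 [0.50687013 0.24843633 0.138     ] 0.5644802345361517 dir 1.3531946698476318
0.36 200 [0.51161967 0.26991752 0.138     ] 0.5784549770863994 dir 1.3531946698476318
1.0 178 [0.60305904 0.19109098 0.138     ] 0.6326104408973745 dir 0.7131946698476318
1.0 200 [0.61969711 0.20548455 0.138     ] 0.652877018900643 dir 0.7131946698476318
```

```bash
cat >> h.py <<'E'
def wr(a): return (a+np.pi)%(2*np.pi)-np.pi
def rows(wps,g,st=None):
    """wps: list of (x,y,z,yaw) world TCP poses -> rows; returns rounded rows, accounts for rounding"""
    if st is None:
        s=bot.get_state();P=np.array(s["ee_pos"]);y=s["orientation"][2]
    else: P=np.array(st[:3]);y=st[3]
    out=[]
    for x in wps:
        d=np.array(x[:3])-P;c,s_=np.cos(y),np.sin(y)
        L=np.round([c*d[0]+s_*d[1],s_*d[0]-c*d[1],-d[2]],4)
        a=round(float(np.degrees(wr(x[3]-y))*-1),2)
        out.append([g,[float(v) for v in L],a])
        P=P+[c*L[0]+s_*L[1],s_*L[0]-c*L[1],-L[2]];y-=np.radians(a)
    import json;print(json.dumps(out));return out
E
python3 - <<'E'
from h import *
s=bot.get_state();P=s["ee_pos"];
tx,ty=.4435,.249;r0,a0=np.hypot(P[0],P[1]),np.arctan2(P[1],P[0]);r1,a1=np.hypot(tx,ty),np.arctan2(ty,tx)
n=24;W=[]
for i in range(1,n+1):
    f=i/n;r=r0+(r1-r0)*f;a=a0+(a1-a0)*f
    z=.231+min(i,3)*.035 if i<20 else .336-(i-19)*.02
    W.append((r*np.cos(a),r*np.sin(a),z,.336+(1.713-.336)*f))
rows(W[:12],1);rows(W[12:],1,W[11])
E
```

```text
[[1, [0.0486, -0.0087, -0.0346], -3.3], [1, [0.0479, -0.0094, -0.035], -3.29], [1, [0.0473, -0.0101, -0.035], -3.28], [1, [0.0466, -0.0108, -0.0], -3.29], [1, [0.0459, -0.0115, -0.0], -3.29], [1, [0.0453, -0.0121, -0.0], -3.29], [1, [0.0446, -0.0128, -0.0], -3.28], [1, [0.0438, -0.0134, -0.0], -3.29], [1, [0.0432, -0.0139, -0.0], -3.29], [1, [0.0424, -0.0145, -0.0], -3.28], [1, [0.0417, -0.0151, -0.0], -3.29], [1, [0.041, -0.0157, -0.0], -3.29]]
[[1, [0.0402, -0.0161, -0.0], -3.29], [1, [0.0396, -0.0167, -0.0], -3.28], [1, [0.0387, -0.0171, -0.0], -3.29], [1, [0.038, -0.0176, -0.0], -3.29], [1, [0.0372, -0.018, -0.0], -3.29], [1, [0.0365, -0.0185, -0.0], -3.28], [1, [0.0357, -0.0188, -0.0], -3.29], [1, [0.035, -0.0193, 0.02], -3.29], [1, [0.0341, -0.0196, 0.02], -3.29], [1, [0.0334, -0.0199, 0.02], -3.28], [1, [0.0326, -0.0203, 0.02], -3.29], [1, [0.0318, -0.0206, 0.02], -3.29]]
```

Emit:
{"op": "step_arm", "data": {
  "series": [
    [1, [0.049, -0.009, -0.035], -3.3],
    [1, [0.048, -0.009, -0.035], -3.3],
    [1, [0.047, -0.01, -0.035], -3.3],
    [1, [0.047, -0.011, 0], -3.3],
    [1, [0.046, -0.0115, 0], -3.3],
    [1, [0.045, -0.012, 0], -3.3],
    [1, [0.0445, -0.013, 0], -3.3],
    [1, [0.044, -0.0135, 0], -3.3],
    [1, [0.043, -0.014, 0], -3.3],
    [1, [0.0425, -0.0145, 0], -3.3],
    [1, [0.042, -0.015, 0], -3.3],
    [1, [0.041, -0.0155, 0], -3.3]
  ]
}}

```text
time_s: 2.25
ee_pos: [0.554, -0.2073, 0.3364]
orientation: [3.141, -0.0, 1.029]
wrist_force: [1.0, -0.9, -0.4]
finger_gap: 0.0855
finger_force: 0.0
```

Emit:
{"op": "step_arm", "data": {
  "series": [
    [1, [0.04, -0.016, 0], -3.3],
    [1, [0.0395, -0.017, 0], -3.3],
    [1, [0.039, -0.017, 0], -3.3],
    [1, [0.038, -0.0175, 0], -3.3],
    [1, [0.037, -0.018, 0], -3.3],
    [1, [0.0365, -0.0185, 0], -3.3],
    [1, [0.036, -0.019, 0], -3.3],
    [1, [0.035, -0.019, 0.02], -3.3],
    [1, [0.034, -0.0195, 0.02], -3.3],
    [1, [0.0335, -0.02, 0.02], -3.3],
    [1, [0.0325, -0.02, 0.02], -3.3],
    [1, [0.032, -0.0205, 0.02], -3.3]
  ]
}}

```text
time_s: 3.75
ee_pos: [0.4418, 0.2504, 0.2359]
orientation: [3.141, -0.0, 1.72]
wrist_force: [-0.2, 0.2, 0.8]
finger_gap: 0.0851
finger_force: 0.0
```

```bash
python3 - <<'E'
from h import *
s=bot.get_state();print({k:np.round(s[k],3) for k in("time_s","ee_pos","orientation","wrist_force","joints")})
p=bot.get_image("wrist");save(p,"w1.png");print({k:np.round(p[k],3) for k in("fx","fy","cx","cy","R","t")})
E
```

```text
{'time_s': np.float64(3.75), 'ee_pos': array([0.442, 0.25 , 0.236]), 'orientation': array([ 3.141, -0.   ,  1.72 ]), 'wrist_force': array([-0.18 ,  0.211,  0.849]), 'joints': array([ 0.024,  0.27 , -0.739,  1.887,  0.207,  1.062, -0.65 ])}
{'fx': np.float64(309.707), 'fy': np.float64(309.707), 'cx': np.float64(317.104), 'cy': np.float64(203.209), 'R': array([[ 0.989,  0.148,  0.001],
       [ 0.142, -0.947,  0.287],
       [ 0.043, -0.284, -0.958]]), 't': array([-0.474,  0.136,  0.436])}
```

View pics/w1.png

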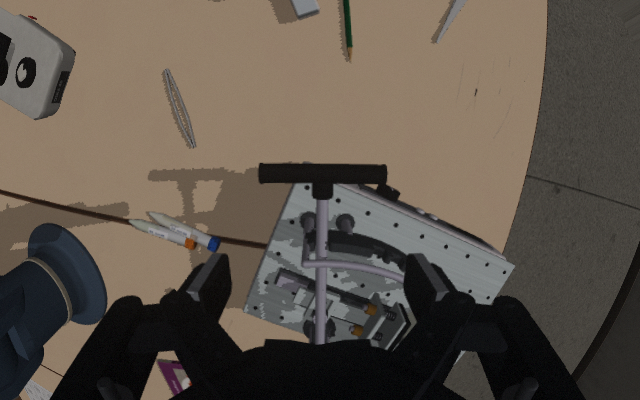

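The wrist view shows the crossbar at (260–386, 174), the stem running down at column ~321, and the guard rod crossing it at (322,264). The fingers straddle the stem line.

```bash
cat >> h.py <<'E'
def fray(p,u,v,z):
    x,y=u-p["cx"],v-p["cy"];r=np.hypot(x,y);th=r/p["fx"];R=np.array(p["R"])
    d=R.T@np.array([np.sin(th)*x/r,np.sin(th)*y/r,np.cos(th)]);o=-R.T@np.array(p["t"]);return o+d*(z-o[2])/d[2]
E
python3 - <<'E'
from h import *
p=bot.get_image("wrist")
A=fray(p,260,174,.138);B=fray(p,386,174,.138);print("bar",A,B,(A+B)/2,np.linalg.norm(A-B),"yaw+90",np.arctan2(*(B-A)[[1,0]])+np.pi/2)
S=[fray(p,u,v,.138) for u,v in((322,205),(321,250),(320.5,300),(320,340))]
for x in S:print("stem",x)
d=S[0]-S[3];print(np.arctan2(d[1],d[0]),"rod",fray(p,322,264,.174))
for m in bot.masks_of(p,"lever_grip")[:2]:print(m["confidence"],m["extent"])
E
```

```text
bar [0.38665573 0.27246181 0.138     ] [0.48562786 0.28846741 0.138     ] [0.43614179 0.28046461 0.138     ] 0.10025797527844786 yaw+90 1.7311264262677264
stem [0.43938552 0.25490183 0.138     ]
stem [0.44504778 0.2153434  0.138     ]
stem [0.45297511 0.16446471 0.138     ]
stem [0.46064959 0.11492119 0.138     ]
1.72155099989841 rod [0.44464395 0.22086746 0.174     ]
0.64 [262.0, 170.8, 394.0, 344.4]
```

```bash
python3 - <<'E'
from h import *
rows([(.4407,.246,.20,1.722),(.4407,.246,.16,1.722),(.4407,.246,.12,1.722)],1)
E
```

```text
[[1, [-0.0047, -0.0005, 0.0357], 0.03], [1, [-0.0, -0.0, 0.04], 0.0], [1, [-0.0, -0.0, 0.04], 0.0]]
```

Emit:
{"op": "step_arm", "data": {
  "series": [
    [1, [-0.0045, -0.0005, 0.036], 0],
    [1, [0, 0, 0.03], 0],
    [1, [0, 0, 0.03], 0],
    [1, [0, 0, 0.02], 0],
    [1, [0, 0, 0], 0]
  ]
}}

```text
time_s: 4.53
ee_pos: [0.4428, 0.2435, 0.1195]
orientation: [-3.14, 0.001, 1.716]
wrist_force: [1.1, 0.8, -0.1]
finger_gap: 0.0853
finger_force: 0.0
```

```bash
python3 - <<'E'
from h import *
p=bot.get_image("wrist");save(p,"w2.png")
E
```

```text
(no output)
```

View pics/w2.png

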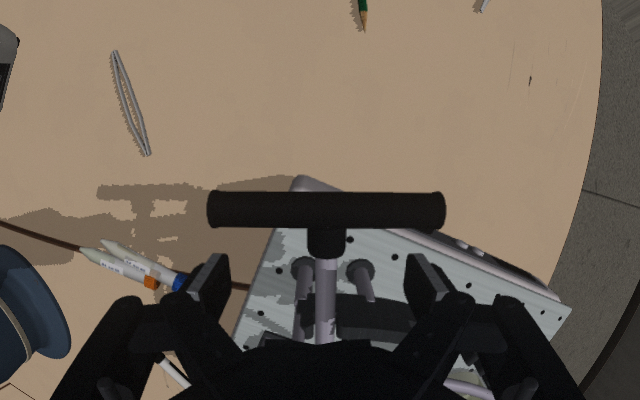

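The stem (325,300) lies between the fingers (212 and 428), clear of the collar, whose end is at v≈258. I'll close on it.

Emit:
{"op": "step_arm", "data": {
  "series": [
    [0, [0, 0, 0], 0],
    [0, [0, 0, 0], 0],
    [0, [0, 0, 0], 0],
    [0, [0, 0, 0], 0],
    [0, [0, 0, 0], 0],
    [0, [0, 0, 0], 0],
    [0, [0, 0, 0], 0],
    [0, [0, 0, 0], 0]
  ]
}}

```text
time_s: 5.58
ee_pos: [0.4451, 0.2454, 0.121]
orientation: [3.137, -0.001, 1.717]
wrist_force: [4.8, 0.2, -2.3]
finger_gap: 0.008
finger_force: 58.4
```

Emit:
{"op": "step_arm", "data": {
  "series": [
    [0, [0, 0.004, -0.006], 0],
    [0, [0, 0, -0.006], 0],
    [0, [-0.001, 0, -0.007], 0],
    [0, [-0.001, 0, -0.007], 0],
    [0, [0, 0, 0], 0],
    [0, [0, 0, 0], 0]
  ]
}}

```text
time_s: 6.32
ee_pos: [0.4464, 0.243, 0.1461]
orientation: [-3.141, 0.001, 1.718]
wrist_force: [-1.0, -0.6, -9.7]
finger_gap: 0.0083
finger_force: 58.3
```

Emit:
{"op": "step_arm", "data": {
  "series": [
    [0, [0, 0.005, 0], 1.72],
    [0, [0, 0.005, 0], 1.72],
    [0, [-0.0002, 0.005, 0], 1.72],
    [0, [0, 0.005, 0], 1.72],
    [0, [-0.0002, 0.005, 0], 1.72],
    [0, [0, 0, 0], 0]
  ]
}}

```text
time_s: 7.08
ee_pos: [0.4722, 0.2446, 0.1461]
orientation: [3.142, 0.001, 1.567]
wrist_force: [-0.3, -3.3, -9.7]
finger_gap: 0.0083
finger_force: 58.4
```

```bash
cat >> h.py <<'E'
PIV=np.array([.470,.079])
def rep():
    f=[];P=None
    s=bot.get_state();P=s["ee_pos"];F=s["wrist_force"]
    d=P[:2]-PIV;a=np.arctan2(d[1],d[0]);y=s["orientation"][2]
    t=np.array([np.sin(a),-np.cos(a)]);n=np.array([np.cos(a),np.sin(a)])
    print("t",s["time_s"],"r %.4f z %.4f turn_pos %.3f turn_yaw %.3f  Ft %.2f Fr %.2f Fz %.2f Tz %.2f"%(np.hypot(*d),P[2],1.7137-a,1.718-y,F[:2]@t,F[:2]@n,F[2],s["ft_torque"][2]))
E
python3 -c "
from h import *
rep()"
```

```text
t 7.075 r 0.1657 z 0.1461 turn_pos 0.156 turn_yaw 0.151  Ft -0.21 Fr -3.27 Fz -9.72 Tz -0.18
```

Emit:
{"op": "step_arm", "data": {
  "series": [
    [0, [-0.001, 0.0033, 0], 1.15],
    [0, [0, 0.0033, 0], 1.15],
    [0, [-0.0002, 0.0033, 0], 1.15],
    [0, [0, 0.0033, 0], 1.15],
    [0, [0, 0, 0], 0]
  ]
}}

```text
time_s: 7.7
ee_pos: [0.4852, 0.2439, 0.1464]
orientation: [3.141, -0.001, 1.487]
wrist_force: [-0.6, -1.9, -9.1]
finger_gap: 0.0083
finger_force: 58.4
```

```bash
python3 -c "
from h import *
rep()"
```

```text
t 7.7 r 0.1656 z 0.1464 turn_pos 0.235 turn_yaw 0.231  Ft -0.38 Fr -1.97 Fz -9.14 Tz -0.15
```

Emit:
{"op": "step_arm", "data": {
  "series": [
    [0, [-0.0003, 0.0033, 0], 1.15],
    [0, [0, 0.0033, 0], 1.15],
    [0, [-0.0002, 0.0033, 0], 1.15],
    [0, [0, 0, 0], 0]
  ]
}}

```text
time_s: 8.2
ee_pos: [0.4952, 0.2426, 0.1465]
orientation: [3.141, -0.001, 1.427]
wrist_force: [-0.7, 0.4, -9.5]
finger_gap: 0.0081
finger_force: 58.5
```

```bash
python3 -c "
from h import *
rep()"
```

```text
t 8.2 r 0.1655 z 0.1465 turn_pos 0.296 turn_yaw 0.291  Ft -0.71 Fr 0.29 Fz -9.46 Tz -0.18
```

Emit:
{"op": "step_arm", "data": {
  "series": [
    [0, [0, 0.0033, 0], 1.15],
    [0, [0, 0.0033, 0], 1.15],
    [0, [0, 0, 0], 0]
  ]
}}

```text
time_s: 8.57
ee_pos: [0.5017, 0.2415, 0.1465]
orientation: [3.141, -0.001, 1.387]
wrist_force: [-1.1, 0.8, -9.7]
finger_gap: 0.0081
finger_force: 58.5
```

```bash
python3 -c "
from h import *
rep()"
```

```text
t 8.575 r 0.1655 z 0.1465 turn_pos 0.335 turn_yaw 0.331  Ft -1.19 Fr 0.56 Fz -9.66 Tz -0.22
```

Emit:
{"op": "step_arm", "data": {
  "series": [
    [0, [0, 0.0033, 0], 1.15],
    [0, [0, 0.0033, 0], 1.15],
    [0, [0, 0, 0], 0]
  ]
}}

```text
time_s: 8.95
ee_pos: [0.5082, 0.24, 0.1464]
orientation: [3.141, -0.001, 1.346]
wrist_force: [-0.8, 2.9, -8.8]
finger_gap: 0.0081
finger_force: 58.5
```

```bash
python3 -c "
from h import *
rep()
p=bot.get_image('top');save(p,'t1.png',(160,120,320,270),4)"
```

```text
t 8.95 r 0.1655 z 0.1464 turn_pos 0.376 turn_yaw 0.372  Ft -1.47 Fr 2.64 Fz -8.78 Tz -0.16
```

View pics/t1.png

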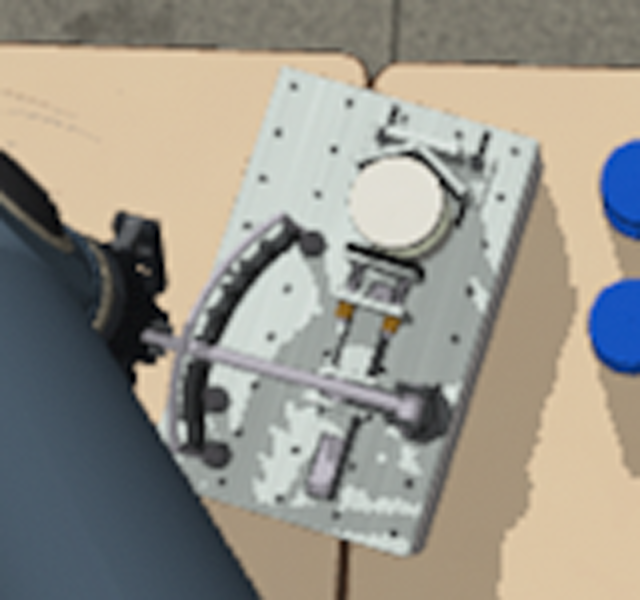

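The jar has moved about 3 px (~5 mm) towards the V-rest: lid at crop (397,203), pad at (385,265) behind it. I'll go on in small steps.

Emit:
{"op": "step_arm", "data": {
  "series": [
    [0, [0.001, 0.0025, 0], 0.86],
    [0, [0, 0.0025, 0], 0.86],
    [0, [0, 0, 0], 0]
  ]
}}

```text
time_s: 9.38
ee_pos: [0.5129, 0.2389, 0.1461]
orientation: [-3.141, 0.001, 1.316]
wrist_force: [-0.8, 0.7, -9.0]
finger_gap: 0.008
finger_force: 58.4
```

```bash
python3 -c "
from h import *
rep()"
```

```text
t 9.375 r 0.1656 z 0.1461 turn_pos 0.405 turn_yaw 0.402  Ft -0.93 Fr 0.48 Fz -8.96 Tz -0.22
```

Emit:
{"op": "step_arm", "data": {
  "series": [
    [0, [0.0005, 0.0025, 0], 0.86],
    [0, [0, 0.0025, 0], 0.86],
    [0, [0, 0, 0], 0]
  ]
}}

```text
time_s: 9.75
ee_pos: [0.5177, 0.2376, 0.1459]
orientation: [-3.141, 0.002, 1.286]
wrist_force: [-0.8, -3.4, -9.1]
finger_gap: 0.0079
finger_force: 58.4
```

```bash
python3 -c "
from h import *
rep()"
```

```text
t 9.75 r 0.1657 z 0.1459 turn_pos 0.435 turn_yaw 0.432  Ft 0.18 Fr -3.50 Fz -9.10 Tz -0.20
```

Emit:
{"op": "step_arm", "data": {
  "series": [
    [0, [0.0002, 0.0025, 0], 0.86],
    [0, [0, 0.0025, 0], 0.86],
    [0, [0, 0, 0], 0]
  ]
}}

```text
time_s: 10.12
ee_pos: [0.5224, 0.2362, 0.1458]
orientation: [-3.141, 0.003, 1.256]
wrist_force: [-2.3, -4.8, -10.5]
finger_gap: 0.0078
finger_force: 58.3
```

```bash
python3 -c "
from h import *
rep()"
```

```text
t 10.125 r 0.1657 z 0.1458 turn_pos 0.465 turn_yaw 0.462  Ft -0.70 Fr -5.28 Fz -10.45 Tz -0.17
```

Emit:
{"op": "step_arm", "data": {
  "series": [
    [0, [-0.0012, 0.0, 0], 0],
    [0, [0, 0, 0], 0]
  ]
}}

```text
time_s: 10.38
ee_pos: [0.5223, 0.2361, 0.1463]
orientation: [3.141, 0.0, 1.257]
wrist_force: [-1.8, -3.6, -10.6]
finger_gap: 0.008
finger_force: 58.4
```

```bash
python3 -c "
from h import *
rep()"
```

```text
t 10.375 r 0.1656 z 0.1463 turn_pos 0.464 turn_yaw 0.461  Ft -0.59 Fr -3.98 Fz -10.61 Tz -0.12
```

Emit:
{"op": "step_arm", "data": {
  "series": [
    [0, [0, 0.0025, 0], 0.86],
    [0, [-0.0002, 0.0025, 0], 0.86],
    [0, [0, 0, 0], 0]
  ]
}}

```text
time_s: 10.75
ee_pos: [0.5265, 0.2347, 0.1461]
orientation: [-3.141, 0.0, 1.227]
wrist_force: [-3.8, -2.8, -10.3]
finger_gap: 0.008
finger_force: 58.3
```

```bash
python3 -c "
from h import *
rep()"
```

```text
t 10.75 r 0.1657 z 0.1461 turn_pos 0.491 turn_yaw 0.491  Ft -2.63 Fr -3.95 Fz -10.28 Tz -0.13
```

Emit:
{"op": "step_arm", "data": {
  "series": [
    [0, [-0.0007, 0.0017, 0], 0.57],
    [0, [0, 0.0017, 0], 0.57],
    [0, [0, 0, 0], 0],
    [0, [0, 0, 0], 0]
  ]
}}

```text
time_s: 11.25
ee_pos: [0.5298, 0.2334, 0.1464]
orientation: [-3.142, -0.001, 1.208]
wrist_force: [-4.2, -0.7, -9.2]
finger_gap: 0.0078
finger_force: 58.4
```

```bash
python3 -c "
from h import *
rep()"
```

```text
t 11.25 r 0.1656 z 0.1464 turn_pos 0.512 turn_yaw 0.510  Ft -3.70 Fr -2.20 Fz -9.23 Tz -0.10
```

Emit:
{"op": "step_arm", "data": {
  "series": [
    [0, [0, -0.0017, 0], -0.57],
    [0, [0, 0, 0], 0],
    [0, [0, 0, 0], 0]
  ]
}}

```text
time_s: 11.62
ee_pos: [0.5283, 0.2339, 0.1465]
orientation: [3.141, -0.001, 1.218]
wrist_force: [-3.3, -0.4, -9.0]
finger_gap: 0.0079
finger_force: 58.4
```

```bash
python3 -c "
from h import *
rep()"
```

```text
t 11.625 r 0.1656 z 0.1465 turn_pos 0.503 turn_yaw 0.500  Ft -2.92 Fr -1.50 Fz -9.01 Tz -0.06
```

Emit:
{"op": "step_arm", "data": {
  "series": [
    [0, [0, -0.0017, 0], -0.57],
    [0, [0, 0, 0], 0],
    [0, [0, 0, 0], 0]
  ]
}}

```text
time_s: 12.0
ee_pos: [0.5268, 0.2345, 0.1465]
orientation: [3.141, -0.001, 1.228]
wrist_force: [-3.2, 1.0, -9.6]
finger_gap: 0.0081
finger_force: 58.4
```

```bash
python3 -c "
from h import *
rep()"
```

```text
t 12.0 r 0.1655 z 0.1465 turn_pos 0.493 turn_yaw 0.490  Ft -3.34 Fr -0.14 Fz -9.63 Tz -0.06
```

Emit:
{"op": "step_arm", "data": {
  "series": [
    [0, [0, -0.0017, 0], -0.57],
    [0, [0, 0, 0], 0],
    [0, [0, 0, 0], 0]
  ]
}}

```text
time_s: 12.38
ee_pos: [0.5252, 0.235, 0.1465]
orientation: [3.141, -0.001, 1.237]
wrist_force: [-1.8, 2.7, -9.3]
finger_gap: 0.0081
finger_force: 58.5
```

```bash
python3 -c "
from h import *
rep()"
```

```text
t 12.375 r 0.1655 z 0.1465 turn_pos 0.483 turn_yaw 0.481  Ft -2.63 Fr 1.89 Fz -9.29 Tz -0.06
```

Emit:
{"op": "step_arm", "data": {
  "series": [
    [0, [0, -0.0017, 0], -0.57],
    [0, [0, 0, 0], 0],
    [0, [0, 0, 0], 0]
  ]
}}

```text
time_s: 12.75
ee_pos: [0.5239, 0.2355, 0.1466]
orientation: [3.141, -0.001, 1.247]
wrist_force: [0.0, 2.2, -9.9]
finger_gap: 0.0078
finger_force: 58.5
```

```bash
python3 -c "
from h import *
rep()"
```

```text
t 12.75 r 0.1655 z 0.1466 turn_pos 0.475 turn_yaw 0.471  Ft -0.70 Fr 2.10 Fz -9.86 Tz -0.09
```

Emit:
{"op": "step_arm", "data": {
  "series": [
    [0, [0, -0.0017, 0], -0.57],
    [0, [0, 0, 0], 0],
    [0, [0, 0, 0], 0]
  ]
}}

```text
time_s: 13.12
ee_pos: [0.5221, 0.2361, 0.1465]
orientation: [3.141, -0.001, 1.257]
wrist_force: [0.3, 3.5, -9.3]
finger_gap: 0.0079
finger_force: 58.5
```

```bash
python3 -c "
from h import *
rep()"
```

```text
t 13.125 r 0.1655 z 0.1465 turn_pos 0.463 turn_yaw 0.461  Ft -0.82 Fr 3.40 Fz -9.30 Tz -0.08
```

Emit:
{"op": "step_arm", "data": {
  "series": [
    [0, [0.0006, 0.0025, 0], 0.83],
    [0, [0, 0.0025, 0], 0.83],
    [0, [0, 0, 0], 0],
    [0, [0.0006, 0, 0.006], 0],
    [0, [0.0006, 0, 0.006], 0],
    [0, [0.0003, 0, 0.006], 0],
    [0, [0.0002, 0, 0.006], 0],
    [0, [0, 0, 0], 0],
    [0, [0, 0, 0], 0]
  ]
}}

```text
time_s: 14.25
ee_pos: [0.5273, 0.2363, 0.1223]
orientation: [3.141, 0.0, 1.228]
wrist_force: [-2.7, 2.8, -5.5]
finger_gap: 0.0081
finger_force: 58.6
```

```bash
python3 -c "
from h import *
rep()"
```

```text
t 14.25 r 0.1674 z 0.1223 turn_pos 0.492 turn_yaw 0.490  Ft -3.51 Fr 1.71 Fz -5.48 Tz -0.09
```

Emit:
{"op": "step_arm", "data": {
  "series": [
    [0, [-0.0004, 0, 0.0015], 0],
    [0, [0, 0, 0], 0],
    [0, [0, 0, 0], 0]
  ]
}}

```text
time_s: 14.62
ee_pos: [0.5274, 0.2363, 0.1218]
orientation: [3.141, -0.001, 1.228]
wrist_force: [-5.1, 1.5, 4.7]
finger_gap: 0.008
finger_force: 59.6
```

```bash
python3 -c "
from h import *
rep()"
```

```text
t 14.625 r 0.1675 z 0.1218 turn_pos 0.493 turn_yaw 0.490  Ft -5.29 Fr -0.34 Fz 4.71 Tz -0.05
```

Emit:
{"op": "step_arm", "data": {
  "series": [
    [0, [0, -0.0012, 0], -0.2],
    [0, [0, 0, 0], 0],
    [0, [0, 0, 0], 0]
  ]
}}

```text
time_s: 15.0
ee_pos: [0.5273, 0.2363, 0.1218]
orientation: [3.139, -0.001, 1.231]
wrist_force: [-2.4, -0.0, 5.0]
finger_gap: 0.008
finger_force: 59.5
```

```bash
python3 -c "
from h import *
rep()"
```

```text
t 15.0 r 0.1675 z 0.1218 turn_pos 0.492 turn_yaw 0.487  Ft -2.22 Fr -0.85 Fz 5.00 Tz -0.13
```

Emit:
{"op": "step_arm", "data": {
  "series": [
    [0, [0, -0.0012, 0], 0],
    [0, [0, 0, 0], 0],
    [0, [0, 0, 0], 0]
  ]
}}

```text
time_s: 15.38
ee_pos: [0.527, 0.2365, 0.1218]
orientation: [3.138, -0.002, 1.231]
wrist_force: [0.7, -0.2, 6.0]
finger_gap: 0.0083
finger_force: 59.5
```

```bash
python3 -c "
from h import *
rep()"
```

```text
t 15.375 r 0.1675 z 0.1218 turn_pos 0.490 turn_yaw 0.487  Ft 0.69 Fr -0.01 Fz 5.95 Tz -0.01
```

Emit:
{"op": "step_arm", "data": {
  "series": [
    [0, [0, 0.0036, 0], 0.2],
    [0, [0, 0, 0], 0],
    [0, [0, 0, 0], 0]
  ]
}}

```text
time_s: 15.75
ee_pos: [0.5279, 0.2362, 0.1217]
orientation: [-3.141, -0.0, 1.228]
wrist_force: [-4.9, 1.5, 9.3]
finger_gap: 0.008
finger_force: 60.0
```

```bash
python3 -c "
from h import *
rep()"
```

```text
t 15.75 r 0.1675 z 0.1217 turn_pos 0.496 turn_yaw 0.490  Ft -5.10 Fr -0.28 Fz 9.26 Tz -0.13
```

The notch walls lie at about 0.490–0.496 on my scale, so this is the 0.49 notch. Contact was felt at about 0.478. Held mid-play in the notch, the lever pushes back with about 2.2 N, so the pad is squeezed. I'll ease the load off and release.

Emit:
{"op": "step_arm", "data": {
  "series": [
    [0, [0, -0.0025, -0.002], 0],
    [0, [0, 0, 0], 0],
    [0.5, [0, 0, 0], 0],
    [1, [0, 0, 0], 0],
    [1, [0, 0, 0], 0],
    [1, [0, 0, 0], 0],
    [1, [0, 0, 0], 0],
    [1, [0, 0, 0], 0]
  ]
}}

```text
time_s: 16.75
ee_pos: [0.5259, 0.2364, 0.1228]
orientation: [3.141, 0.0, 1.228]
wrist_force: [0.8, -0.5, 0.9]
finger_gap: 0.0856
finger_force: 0.0
```

Emit:
{"op": "step_arm", "data": {
  "series": [
    [1, [0, 0, -0.01], 0],
    [1, [0, 0, -0.02], 0],
    [1, [0, 0, -0.03], 0],
    [1, [0, 0, -0.04], 0],
    [1, [0, 0, -0.04], 0],
    [1, [0.04, 0, -0.02], 0],
    [1, [0.05, 0, 0], 0],
    [1, [0.05, 0, 0], 0],
    [1, [0.03, 0, 0], 0],
    [1, [0, 0, 0], 0]
  ]
}}

```text
time_s: 18.0
ee_pos: [0.5822, 0.3992, 0.2826]
orientation: [-3.14, -0.001, 1.231]
wrist_force: [-0.6, -0.5, -0.2]
finger_gap: 0.0851
finger_force: 0.0
```

```bash
python3 -c "
from h import *
p=bot.get_image('top');save(p,'t2.png',(160,120,320,270),4)"
```

```text
(no output)
```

View pics/t2.png

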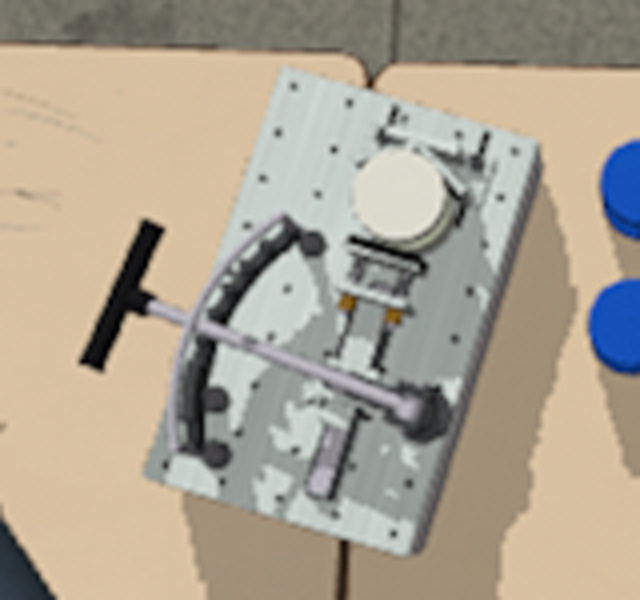

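The jar is upright in the V-rest (lid at crop (400,195)), the pad is against it, and the lever lies in the 0.49 notch. The robot is clear of everything.

```bash
python3 -c "
from h import *
print(bot.close_job())"
```

```text
the job is handed in; nothing more can be done
None
```

The jar with the white lid is clamped upright against the V-rest, and the lever lies in the 0.49 notch, the first one past where I felt the jar come up firm (about 0.475). That squeezes the pad by only about 0.6 mm. The robot ended clear of everything, and I handed the job in at about 18 s, with no verdict returned.

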